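# Switch on the guarded toggle of the bottle shaker

### The job

Switch the bottle shaker on at the switch box that has a toggle lever under its flap guard: with a finger lift the guard and push it back, push the toggle lever fully over to its other side, then tip the guard forward so that it drops shut over the lever again. Do not grasp or carry anything; leave shut the guard of the other box, which covers a round push button, and leave the bottles and other things on the bench where they are.

Things in the scene. Friction and masses are not known exactly. Their poses are not given: they have to be found in the camera images.
- switch_box: (sizes in mm) fixed white steel box on the bench, 110 deep (x) x 120 wide (y) x 60 high, immovable. Its frame: origin on the bench under the box, x from its front towards its hinge side, z up; the body spans x -50 to +60 and y -60 to +60. Under its guard stands the toggle lever.
- guard_hinge (a point): point on the hinge line of the switch box's guard, at its middle: box point (50, 0, 110); axes as the box. Two upright steel side plates (box x 9 to 59, y +-46, 4 thick, up to 113 above the bench) carry the hinge; the space between and ahead of them is open.
- guard_lip (a point): middle of the front edge of the guard's lip, half-way up its 4 mm thickness, 105 from the hinge line; moves with the guard. The lip is a plain dark steel strip 22 deep x 84 wide; shut, its edge is at box point (-55, 0, 110), overhanging the box's front by 5, with free space beneath.
- guard (a joint): guard of the switch box: flat stiff flap 105 long x 84 wide x 4 thick, clear pane in a dark frame, 70 g. 0 = shut, level, 110 above the bench, 50 above the box's top panel; grows as the lip rises and swings back; stop at 1.85 rad. Turns freely: let go below 1.5 rad it falls shut, past 1.65 it falls back and rests on its stop; pushed forward from behind past upright, it drops.
- toggle (a joint): black toggle lever, pivot at box point (-5, 0, 61), stem 9 dia, round end 13 dia centred 36 from the pivot. 0 = off, leaning 0.5 rad towards the box's front; 1.0 = on, leaning 0.5 rad towards the hinge side (stop). Held by friction (about 1.5 N at its end), it stays where it is left. Dark collar 26 dia, 5 high about its foot.
- toggle_tip (a point): centre of the round end of the toggle lever, 36 from its pivot
- button_box: (sizes in mm) fixed white steel box on the bench, 110 deep (x) x 120 wide (y) x 60 high, immovable. Its frame: origin on the bench under the box, x from its front towards its hinge side, z up; the body spans x -50 to +60 and y -60 to +60. A like box and guard, but under the guard is a fixed round black button, 30 dia, 22 high..
- button_guard (a joint): guard of the button box, like the other, 0 = shut; must stay shut
- bottle_a: loose closed white plastic sample bottle, 44 dia x 100 tall, origin at the centre of its underside; bystander, leave alone
- bottle_b: loose closed white plastic sample bottle, 44 dia x 100 tall, origin at the centre of its underside; bystander, leave alone
- bottle_c: loose closed white plastic sample bottle, 44 dia x 100 tall, origin at the centre of its underside; bystander, leave alone
- amber_jar: loose amber jar, 60 dia x 90 tall, origin at the centre of its underside; bystander
- beaker: loose white beaker, 66 dia x 80 tall, origin at the centre of its underside; bystander
- spoon: loose steel spoon about 140 long lying on the bench along its x; bystander
- lid_box: loose small carton 70 x 50 x 35 high, origin at the centre of its underside; bystander

How it is judged (in metres and radians):
On the way, in this order (a step that is already met when the one before it is completed fails the run):
1. the guard is lifted (at least 0.4 rad) while the toggle is still off (value of joint guard above 0.4 rad and value of joint toggle below 0.4 rad), for 0.05 s.
2. the toggle is pushed over with the guard open (value of joint toggle above 0.85 rad and value of joint guard above 0.2 rad), for 0.05 s.
At the end, for the whole second after the job is handed in: toggle over to at least 0.85 rad of its 1.0, its guard shut again (under 0.05 rad), the other box's guard shut, every loose thing within 25 mm of where it stood (value of joint each of guard, button_guard below 0.05 rad and value of joint toggle above 0.85 rad and distance of each of bottle_a, bottle_b, bottle_c, amber_jar, beaker, spoon, lid_box from where it was at the start of the episode below 0.025 m); the robot touches nothing.
It fails at once if the guard of the button box is opened (value of joint button_guard above 0.15 rad).
It fails at once if a loose thing on the bench is lifted, carried or pushed away (over 25 mm) (distance of any of bottle_a, bottle_b, bottle_c, amber_jar, beaker, spoon, lid_box from where it was at the start of the episode above 0.025 m).
It also fails if it takes over 58 s, if anything falls off the work surface, if the arm or the gripper's body presses on something with over 40 N, if the wrist force passes 120 N, or if a joint passes its speed limit or range.

### The arm

A 6-joint arm with a two-finger parallel gripper is mounted at the origin on the work surface. World frame = base frame: x ahead of the robot, y to its left, z up, the work surface at z = 0. Lengths are in m, angles in degrees, forces in N, time in s.
With the tool pointing down it reaches from about 0.15 to 0.775 m from the base axis. Payload 6.1 kg.
Tool frame: the origin (TCP) lies on the centre line of the jaws, within the pads' length; the fingertips stand 17 mm ahead of it and the grasp point (between the pads) lies 2 mm behind it; z points along the fingers, y is the line along which they close (so a half turn about z gives the same grasp; the last joint's range is limited). The gripper opens to 85 mm and grips with 20 to 120 N. Pads are 22 mm wide; open, the fingers measure 114 mm over their backs; the gripper's body (76 mm by 85 mm) begins 54 mm behind the grasp point. The pads swing forward as they close: fully open they stand 13 mm farther back than shut.
Start: joints at [75.688, 7.208, -2.269, 80.523, 0, 90], TCP at [0.13, 0.509, 0.248] pointing down, gripper open.
Joint ranges: [-155.77, 155.77], [-54.66, 111.73], [-72.52, 77.12], [-102.08, 115.82], [-83.92, 84.16], [-180, 180]. Speed limits (degrees/s): [136.94, 136.94, 172.46, 180, 180, 180].

### API

Orientations are given as [roll, pitch, yaw] about the fixed x, y, z axes, in that order (R = Rz(yaw) Ry(pitch) Rx(roll)).
In Python, from workcell import r, eyes gives the robot as it stands. The module is installed in compiled form; this text tells all that it offers.
- The arm moves only by the shell command python3 -m creep 'ROWS' [FORCE]. ROWS is a JSON object of lists of equal length, an entry for each row: "linear": the shift along the tool's x, y, z in cm, a list of three; "angular": the turn, a rotation vector about the tool's x, y, z in degrees, a list of three; "jaw": the finger opening in cm, from 0 to 8.54. A call has 1 to 10 rows; each row is the pose to reach, as a shift and turn from the pose commanded when the call began, along the tool's axes at that moment; what a row does not reach only later rows make up. A row lasts 1/8 s, in which the tool goes at most 62.5 mm and 10.7 degrees, less where a joint would pass 70% of its speed; a pose out of reach is approached as far as the arm can. A call with a gripper value outside its range is refused whole. The fingers move at their own pace and stop on an object; FORCE is the grip in N (left out, the last holds). Time passes only in rows, so rows that repeat a pose let the fingers close. It gives the time, the measured TCP pose, the force, the opening and the grip force at its end, in the units of the state.
- r.get_state(): the state, without advancing time (a new reading comes with each control period).
- eyes.get_image(name): name is "scene" or "top"; returns a dict with "image" (480x640x3 uint8, red, green, blue), "intrinsics" (3x3 intrinsics, pixels), "rvec" (rotation vector, rad) and "tvec" (3), from world to camera coordinates, as OpenCV has them. Camera axes: x right, y down, z forward; pixel columns grow to the right and rows downward; lengths in m; the calibration is good to about 2 mm. A picture is of the moment at which its call begins. There is no depth.
- r.sign_off(): hands the job in; it is judged then, once.
The state is a dict: "time": time; "joints": joint angles; "qvel": joint speeds; "joint_torque": joint torques, N m; "ee_pos": TCP position; "orientation": TCP orientation; "contact_force": force on the tool from outside, world axes, zero at the start; "torque": the same for the moment, N m; "grip_width": finger opening in m; "finger_force": force on a finger pad.
Only numpy, scipy, OpenCV 4.12 (cv2) and the standard library are available. Lean on these libraries where they do the work, as an engineer would, in place of code of your own. Each camera call takes 0.05 s, during which the arm holds its last target. There are 200 camera calls.

## Working session

There is one attempt and no reset: what is moved stays moved. The work goes in short steps, Python scripts to look and compute and a shell command to move; the robot and the scene stay as the last step left them, time stands still between calls to the robot, and variables do not carry over. Pictures are saved under pics/ and viewed, at most 10 in all, crops included, and the job is handed in when it is done.

```bash
mkdir -p pics; python3 - <<'E'
from workcell import r, eyes
import cv2
for n in("scene","top"):
    d=eyes.get_image(n); cv2.imwrite(f"pics/{n}0.png",d["image"][:,:,::-1])
    print(n,d["intrinsics"],d["rvec"],d["tvec"])
print(r.get_state())
E
```

```text
scene [[441.10318189   0.         316.97296206]
 [  0.         441.10318189 235.49713692]
 [  0.           0.           1.        ]] [ 1.83738209  1.40134017 -0.68891785] [-0.15752758 -0.23385499  1.46272602]
top [[438.61065303   0.         316.08693673]
 [  0.         438.61065303 241.60629145]
 [  0.           0.           1.        ]] [ 2.14706586 -2.09978653  0.15797887] [-0.00698427  0.54807814  1.05780185]
{'time': 0.1, 'joints': array([ 7.56877017e+01,  7.24109262e+00, -2.32036010e+00,  8.05255031e+01,
       -1.04903703e-03,  9.00001082e+01]), 'qvel': array([-0.10278434,  0.05504957,  0.14288713, -0.00785026, -0.02931109,
       -0.05349452]), 'joint_torque': array([ 1.65779857e-03, -4.36904097e+01,  3.53606844e+01,  1.37018587e-02,
       -1.71737560e-05,  2.72364531e-06]), 'ee_pos': array([0.12970223, 0.50836553, 0.24757838]), 'orientation': array([-1.79913044e+02,  1.04920008e-03,  1.65687595e+02]), 'contact_force': array([-0.74050437, -0.94620014, -0.5601408 ]), 'torque': array([-0.00177768, -0.03192703, -0.03064941]), 'finger_force': 0.0, 'grip_width': 0.08566108897397601}
```

View pics/scene0.png

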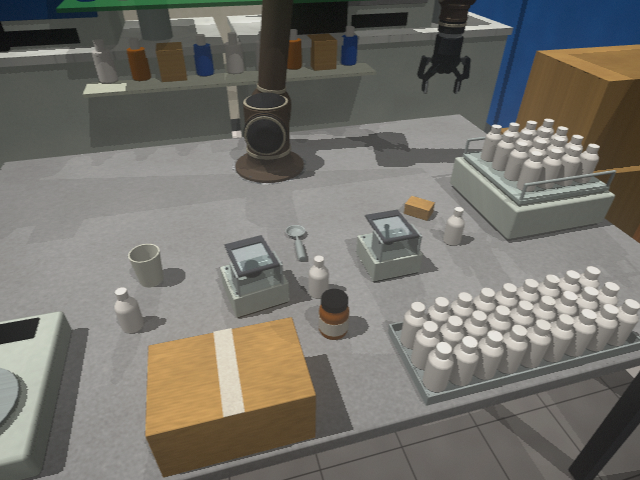

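View pics/top0.png

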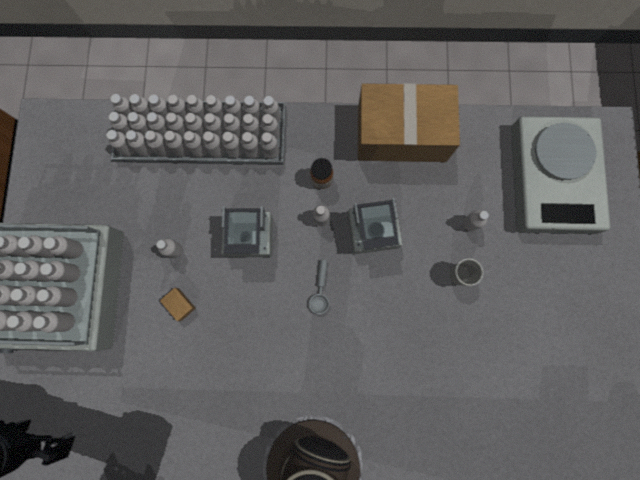

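The scene image shows two guarded boxes, at scene (255,275) and (390,243), which are top (377,226) and (246,232). I'll enlarge both to tell lever from button.

```bash
python3 - <<'E'
import cv2,numpy as np
s=cv2.imread("pics/scene0.png");t=cv2.imread("pics/top0.png")
f=lambda a:cv2.resize(a,(400,300),interpolation=cv2.INTER_CUBIC)
a=[f(s[195:285,340:460]),f(s[225:315,195:315]),f(t[187:277,186:306]),f(t[182:272,316:436])]
cv2.imwrite("pics/c.png",np.vstack([np.hstack(a[:2]),np.hstack(a[2:])]))
E
```

```text
(no output)
```

View pics/c.png

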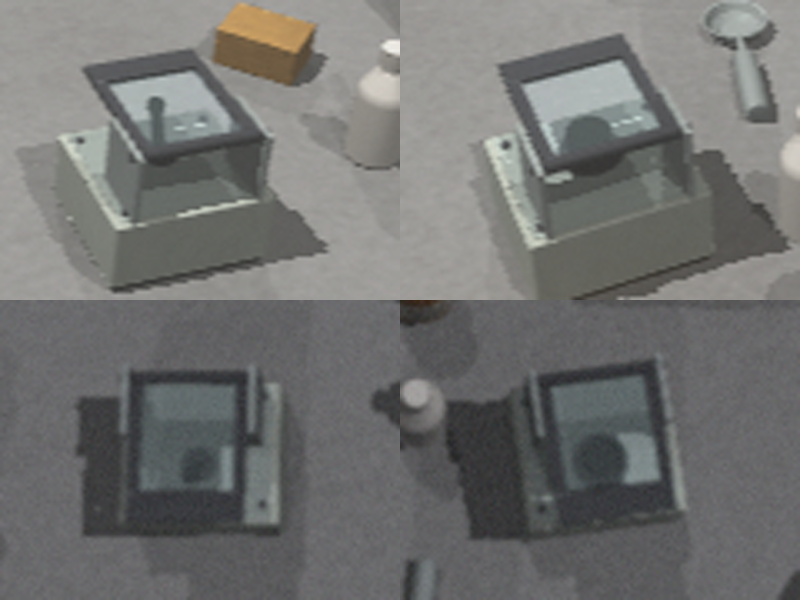

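The lever is in the box at scene (390,243) / top (246,232), with its hinge on the side away from the robot. I'll fit its pose from corners in both views.

```bash
cat > h.py <<'E'
import numpy as np,cv2
from workcell import r,eyes
from scipy.optimize import least_squares
from scipy.spatial.transform import Rotation as R
def cams(): return {n:eyes.get_image(n) for n in("scene","top")}
def proj(c,P): return cv2.projectPoints(np.array(P,float).reshape(-1,1,3),c["rvec"],c["tvec"],c["intrinsics"],None)[0][:,0]
def b2w(p,P):
    P=np.atleast_2d(P)/1000.; c,s=np.cos(p[2]),np.sin(p[2])
    return np.c_[p[0]+c*P[:,0]-s*P[:,1],p[1]+s*P[:,0]+c*P[:,1],P[:,2]]
E
python3 - <<'E'
from h import *
S=[((83,68),(-55,-42,112)),((193,49),(-55,42,112)),((270,133),(50,42,112)),((147,163),(50,-42,112)),((112,227),(60,-60,60)),((60,137),(-50,-60,60)),((112,287),(60,-60,0))]
T=[((243,225),(-55,-42,112)),((125,225),(-55,42,112)),((131,71),(50,42,112)),((279,230),(-50,-60,60)),((280,85),(60,-60,60))]
C=cams()
o=[(np.array([a for a,_ in S])*.3+[340,195],[b for _,b in S],C["scene"]),(np.array([a for a,_ in T])*.3+[186,187],[b for _,b in T],C["top"])]
f=lambda p:np.concatenate([(proj(c,b2w(p,P))-u).ravel() for u,P,c in o])
q=least_squares(f,[.45,.15,0],x_scale=[.01,.01,.05],loss='soft_l1')
print(q.x,np.degrees(q.x[2]),f(q.x).round(1).reshape(-1,2).tolist())
print(b2w(q.x,[(-55,0,110),(50,0,110),(-5-36*np.sin(.5),0,61+36*np.cos(.5)),(-5,0,61)]))
p=b2w(q.x,[(-5-36*np.sin(.5),0,61+36*np.cos(.5))]);print((proj(C["scene"],p)-[340,195])/.3,(proj(C["top"],p)-[186,187])/.3)
s=r.get_state();print(s["ee_pos"],s["orientation"],s["time"])
print(R.from_euler('xyz',s["orientation"],degrees=True).as_matrix().round(4))
E
```

```text
[0.56100441 0.1818816  0.0171895 ] 0.9848859898120899 [[0.2, -1.1], [-0.1, -0.8], [-3.0, -0.7], [-1.2, -3.3], [1.3, 0.1], [-0.7, -1.6], [-1.0, 2.0], [-0.4, -1.5], [-0.4, -1.6], [-0.3, 1.4], [-0.8, -1.9], [0.0, -1.6]]
[[0.50601253 0.18093622 0.11      ]
 [0.61099702 0.18274103 0.11      ]
 [0.53874837 0.18149899 0.09259297]
 [0.55600514 0.18179566 0.061     ]]
[[154.57296101 103.16096258]] [[189.37669663 179.06041766]]
[0.1297097  0.508481   0.24781824] [-1.79942611e+02 -1.71779149e-03  1.65687427e+02] 0.2
[[-9.690e-01  2.472e-01 -3.000e-04]
 [ 2.472e-01  9.690e-01 -1.000e-03]
 [ 0.000e+00 -1.000e-03 -1.000e+00]]
```

```bash
cat >> h.py <<'E'
BOX=[.5600,.1818,.0172]
def rel(tips,tilt,yaw=np.degrees(BOX[2])):
    "tips: fingertip-centre box points (mm); tilt deg from vertical, forward; prints rows from the present pose"
    s=r.get_state(); p0=s["ee_pos"]; R0=R.from_euler('xyz',s["orientation"],degrees=True)
    Rt=R.from_euler('z',yaw,degrees=True)*R.from_matrix(np.array([[0,1,0],[1,0,0],[0,0,-1.]]).T)*R.from_euler('x',-tilt,degrees=True)
    z=Rt.as_matrix()[:,2]
    for t in tips:
        g=b2w(BOX,t)[0]-.017*z
        print(t,"lin",(R0.inv().apply(g-p0)*100).round(2).tolist(),"ang",np.degrees((R0.inv()*Rt).as_rotvec()).round(1).tolist(),"z",z.round(2))
    print("t",s["time"],"F",s["contact_force"].round(1),"tip box",where())
def where():
    s=r.get_state(); z=R.from_euler('xyz',s["orientation"],degrees=True).as_matrix()[:,2]
    w=s["ee_pos"]+.017*z; c,n=np.cos(BOX[2]),np.sin(BOX[2]); d=w-[BOX[0],BOX[1],0]
    return (1000*np.array([c*d[0]+n*d[1],-n*d[0]+c*d[1],d[2]])).round(1)
E
python3 -c "
from h import *
rel([(-130,0,220)],0)"
```

```text
(-130, 0, 220) lin [-37.23, -24.45, 1.11] ang [-0.1, 0.0, 74.7] z [ 0.  0. -1.]
t 0.2 F [-0.3  0.   0.2] tip box [-424.6  334.   230.8]
```

```bash
python3 -m creep '{"linear":[[-37.2,-24.5,1.1],[-37.2,-24.5,1.1],[-37.2,-24.5,1.1],[-37.2,-24.5,1.1],[-37.2,-24.5,1.1],[-37.2,-24.5,1.1],[-37.2,-24.5,1.1],[-37.2,-24.5,1.1],[-37.2,-24.5,1.1],[-37.2,-24.5,1.1]],"angular":[[0,0,75],[0,0,75],[0,0,75],[0,0,75],[0,0,75],[0,0,75],[0,0,75],[0,0,75],[0,0,75],[0,0,75]],"jaw":[0,0,0,0,0,0,0,0,0,0]}' 20; python3 -c "
from h import *
rel([(-110,0,120),(-110,0,87)],45)"
```

```text
time: 1.45
ee_pos: [0.429, 0.1802, 0.2373]
orientation: [-180.0, -0.0, 90.8]
contact_force: [-0.2, -0.6, 0.1]
grip_width: 0.0001
finger_force: 0.0
(-110, 0, 120) lin [-0.07, 0.91, 10.53] ang [-45.0, 0.1, -0.2] z [ 0.71  0.01 -0.71]
(-110, 0, 87) lin [-0.07, 0.91, 13.83] ang [-45.0, 0.1, -0.2] z [ 0.71  0.01 -0.71]
t 1.45 F [-0.2 -0.6  0.1] tip box [-131.     0.7  220.3]
```

```bash
python3 -m creep '{"linear":[[0,0.9,3],[0,0.9,6],[0,0.9,8],[0,0.9,10],[0,0.9,12],[0,0.9,13.8],[0,0.9,13.8],[0,0.9,13.8]],"angular":[[-10,0,0],[-20,0,0],[-30,0,0],[-40,0,0],[-45,0,0],[-45,0,0],[-45,0,0],[-45,0,0]],"jaw":[0,0,0,0,0,0,0,0]}'; python3 - <<'E'
from h import *
rel([(-57,0,87)],45)
C=cams()
w=b2w(BOX,[where()]); 
out=[]
for n in C:
    u=proj(C[n],w)[0]; print(n,u)
    im=C[n]["image"][:,:,::-1].copy()
    x,y=int(u[0]),int(u[1]); k=im[y-60:y+60,x-50:x+50]; out.append(cv2.resize(k,(400,480),interpolation=cv2.INTER_CUBIC))
cv2.imwrite("pics/a1.png",np.hstack(out))
E
```

```text
time: 2.45
ee_pos: [0.439, 0.1806, 0.1006]
orientation: [134.9, -0.1, 90.8]
contact_force: [0.1, -1.0, -0.0]
grip_width: 0.0001
finger_force: 0.0
(-57, 0, 87) lin [-0.07, 3.56, 3.79] ang [0.1, 0.1, -0.2] z [ 0.71  0.01 -0.71]
t 2.45 F [ 0.1 -1.  -0. ] tip box [-109.     0.8   88.6]
scene [372.27879617 207.45761668]
top [241.60461309 276.88485797]
```

View pics/a1.png

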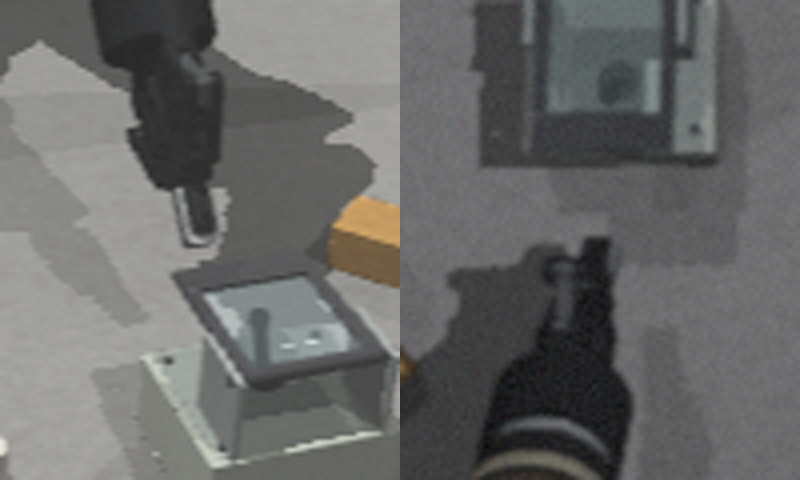

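The tip is where predicted (crop centres, scene (372,207), top (241,277)), and it lies below and ahead of the lip. Next I'll advance under the lip, with the lift path to follow.

```bash
python3 -m creep '{"linear":[[0,1,1],[0,2,2],[0,3,3],[0,3.5,3.7],[0,3.5,3.7]],"angular":[[0,0,0],[0,0,0],[0,0,0],[0,0,0],[0,0,0]],"jaw":[0,0,0,0,0]}'; python3 - <<'E'
from h import *
rel([(-54,0,98),(-50,0,120),(-36,0,149),(-26,0,162),(-15,0,173),(5,0,184),(20,0,189),(32,0,191),(45,0,191),(58,0,188)],45)
E
```

```text
time: 3.18
ee_pos: [0.4901, 0.1796, 0.0973]
orientation: [135.1, 0.0, 90.6]
contact_force: [-0.2, -0.3, -0.9]
grip_width: 0.0001
finger_force: 0.0
(-54, 0, 98) lin [0.1, 1.17, -0.62] ang [-0.1, 0.3, -0.2] z [ 0.71  0.01 -0.71]
(-50, 0, 120) lin [0.1, 3.01, -1.89] ang [-0.1, 0.3, -0.2] z [ 0.71  0.01 -0.71]
(-36, 0, 149) lin [0.11, 6.05, -2.96] ang [-0.1, 0.3, -0.2] z [ 0.71  0.01 -0.71]
(-26, 0, 162) lin [0.11, 7.68, -3.17] ang [-0.1, 0.3, -0.2] z [ 0.71  0.01 -0.71]
(-15, 0, 173) lin [0.12, 9.23, -3.17] ang [-0.1, 0.3, -0.2] z [ 0.71  0.01 -0.71]
(5, 0, 184) lin [0.13, 11.43, -2.54] ang [-0.1, 0.3, -0.2] z [ 0.71  0.01 -0.71]
(20, 0, 189) lin [0.14, 12.84, -1.83] ang [-0.1, 0.3, -0.2] z [ 0.71  0.01 -0.71]
(32, 0, 191) lin [0.15, 13.83, -1.13] ang [-0.1, 0.3, -0.2] z [ 0.71  0.01 -0.71]
(45, 0, 191) lin [0.15, 14.75, -0.21] ang [-0.1, 0.3, -0.2] z [ 0.71  0.01 -0.71]
(58, 0, 188) lin [0.16, 15.46, 0.92] ang [-0.1, 0.3, -0.2] z [ 0.71  0.01 -0.71]
t 3.175 F [-0.2 -0.3 -0.9] tip box [-58.   -1.   85.3]
```

```bash
python3 -m creep '{"linear":[[0.1,0.6,-0.3],[0.1,1.2,-0.6],[0.1,2.1,-1.2],[0.1,3,-1.9],[0.1,4,-2.3],[0.1,5,-2.6],[0.1,6,-3],[0.1,7,-3.1],[0.1,7.7,-3.2],[0.1,7.7,-3.2]],"angular":[[0,0,0],[0,0,0],[0,0,0],[0,0,0],[0,0,0],[0,0,0],[0,0,0],[0,0,0],[0,0,0],[0,0,0]],"jaw":[0,0,0,0,0,0,0,0,0,0]}'; python3 - <<'E'
from h import *
rel([(-15,0,173),(5,0,184),(20,0,189),(32,0,191),(45,0,191),(58,0,188)],45)
C=cams()
out=[cv2.resize(C["scene"]["image"][150:270,330:450,::-1],(400,400)),cv2.resize(C["top"]["image"][170:290,186:306,::-1],(400,400))]
cv2.imwrite("pics/a2.png",np.hstack(out))
E
```

```text
time: 4.42
ee_pos: [0.5219, 0.1814, 0.1755]
orientation: [135.0, -0.0, 90.7]
contact_force: [0.4, 0.1, -0.0]
grip_width: -0.0001
finger_force: 0.1
(-15, 0, 173) lin [-0.02, 1.45, 0.11] ang [0.0, 0.2, -0.2] z [ 0.71  0.01 -0.71]
(5, 0, 184) lin [-0.01, 3.64, 0.75] ang [0.0, 0.2, -0.2] z [ 0.71  0.01 -0.71]
(20, 0, 189) lin [-0.0, 5.06, 1.46] ang [0.0, 0.2, -0.2] z [ 0.71  0.01 -0.71]
(32, 0, 191) lin [0.0, 6.05, 2.16] ang [0.0, 0.2, -0.2] z [ 0.71  0.01 -0.71]
(45, 0, 191) lin [0.01, 6.97, 3.08] ang [0.0, 0.2, -0.2] z [ 0.71  0.01 -0.71]
(58, 0, 188) lin [0.02, 7.67, 4.21] ang [0.0, 0.2, -0.2] z [ 0.71  0.01 -0.71]
t 4.425 F [ 0.4  0.1 -0. ] tip box [-26.    0.2 163.5]
```

View pics/a2.png

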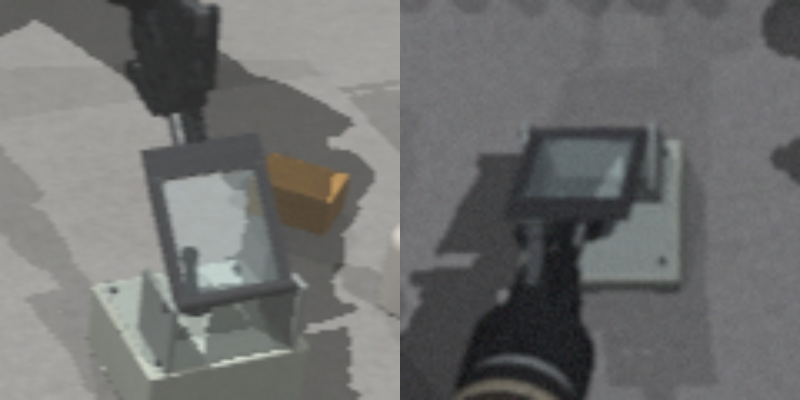

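The guard is resting on the finger at about 0.8 rad (crop shows its lip edge at scene ≈(390,192)), and the lever still leans to the front. I'll push it on back.

```bash
python3 -m creep '{"linear":[[0,1.4,0.1],[0,2.5,0.4],[0,3.6,0.7],[0,4.4,1.1],[0,5.1,1.5],[0,5.6,1.8],[0,6,2.2],[0,6.5,2.6],[0,7,3.1],[0,7.4,3.7]],"angular":[[0,0,0],[0,0,0],[0,0,0],[0,0,0],[0,0,0],[0,0,0],[0,0,0],[0,0,0],[0,0,0],[0,0,0]],"jaw":[0,0,0,0,0,0,0,0,0,0]}'; python3 - <<'E'
from h import *
rel([(58,0,188),(0,0,189),(-50,0,180),(-50,0,82)],45)
E
```

```text
time: 5.78
ee_pos: [0.6004, 0.1824, 0.2012]
orientation: [135.0, -0.0, 90.7]
contact_force: [-0.1, 0.6, 0.2]
grip_width: -0.0004
finger_force: 0.0
(58, 0, 188) lin [0.01, 0.31, 0.48] ang [0.0, 0.2, -0.2] z [ 0.71  0.01 -0.71]
(0, 0, 189) lin [-0.02, -3.72, -3.69] ang [0.0, 0.2, -0.2] z [ 0.71  0.01 -0.71]
(-50, 0, 180) lin [-0.05, -7.89, -6.59] ang [0.0, 0.2, -0.2] z [ 0.71  0.01 -0.71]
(-50, 0, 82) lin [-0.05, -14.83, 0.33] ang [0.0, 0.2, -0.2] z [ 0.71  0.01 -0.71]
t 5.775 F [-0.1  0.6  0.2] tip box [ 5.250e+01 -1.000e-01  1.892e+02]
```

```bash
python3 -m creep '{"linear":[[0,0.3,0.5],[0,0.3,0.5],[0,0.3,0.5],[0,-1,-1],[0,-3.7,-3.7],[0,-6,-5.5],[0,-7.9,-6.6],[0,-7.9,-6.6],[0,-7.9,-6.6]],"angular":[[0,0,0],[0,0,0],[0,0,0],[0,0,0],[0,0,0],[0,0,0],[0,0,0],[0,0,0],[0,0,0]],"jaw":[0,0,0,0,0,0,0,0,0]}'; python3 - <<'E'
from h import *
rel([(-55,0,120),(-55,0,80),(-35,0,80),(-4,0,80)],45)
C=cams()
out=[cv2.resize(C["scene"]["image"][150:270,330:450,::-1],(400,400)),cv2.resize(C["top"]["image"][170:290,186:306,::-1],(400,400))]
cv2.imwrite("pics/a3.png",np.hstack(out))
E
```

```text
time: 6.9
ee_pos: [0.498, 0.1815, 0.1926]
orientation: [134.9, -0.0, 90.7]
contact_force: [0.4, 0.7, -0.4]
grip_width: 0.0001
finger_force: 0.0
(-55, 0, 120) lin [-0.08, -4.64, 3.93] ang [0.1, 0.2, -0.2] z [ 0.71  0.01 -0.71]
(-55, 0, 80) lin [-0.09, -7.48, 6.75] ang [0.1, 0.2, -0.2] z [ 0.71  0.01 -0.71]
(-35, 0, 80) lin [-0.08, -6.06, 8.17] ang [0.1, 0.2, -0.2] z [ 0.71  0.01 -0.71]
(-4, 0, 80) lin [-0.06, -3.87, 10.36] ang [0.1, 0.2, -0.2] z [ 0.71  0.01 -0.71]
t 6.9 F [ 0.4  0.7 -0.4] tip box [-50.    0.7 180.6]
```

View pics/a3.png

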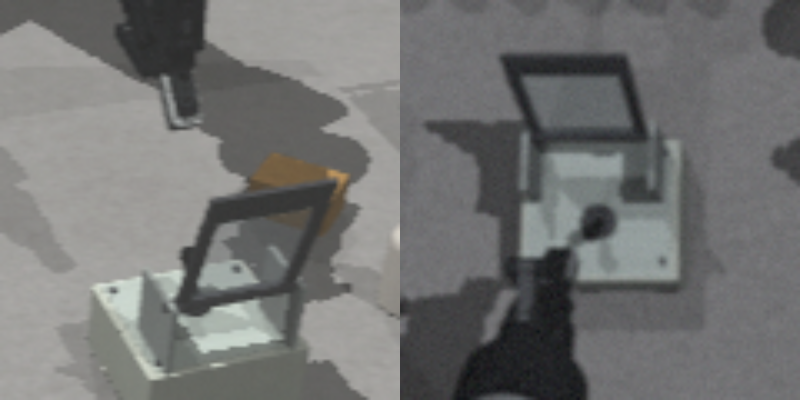

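The guard rests back on its stop (lip at top ≈(355,192)) and the lever leans to the front. Now the finger goes down in front of the lever.

```bash
python3 -m creep '{"linear":[[0,-2.4,2],[0,-4.6,3.9],[0,-6.5,5.8],[0,-7.4,6.8],[0,-7,7.2],[0,-6.5,7.7],[0,-6,8.2],[0,-5.5,8.7],[0,-5,9.2]],"angular":[[0,0,0],[0,0,0],[0,0,0],[0,0,0],[0,0,0],[0,0,0],[0,0,0],[0,0,0],[0,0,0]],"jaw":[0,0,0,0,0,0,0,0,0]}'; python3 - <<'E'
from h import *
rel([(-12,0,80),(-8,0,80),(-4,0,80),(0,0,80)],45)
E
```

```text
time: 8.12
ee_pos: [0.5275, 0.1815, 0.0917]
orientation: [135.0, -0.0, 90.7]
contact_force: [-2.1, -0.2, 0.7]
grip_width: 0.0001
finger_force: 0.8
(-12, 0, 80) lin [-0.03, 0.62, 0.58] ang [0.0, 0.2, -0.2] z [ 0.71  0.01 -0.71]
(-8, 0, 80) lin [-0.02, 0.91, 0.86] ang [0.0, 0.2, -0.2] z [ 0.71  0.01 -0.71]
(-4, 0, 80) lin [-0.02, 1.19, 1.14] ang [0.0, 0.2, -0.2] z [ 0.71  0.01 -0.71]
(0, 0, 80) lin [-0.02, 1.47, 1.42] ang [0.0, 0.2, -0.2] z [ 0.71  0.01 -0.71]
t 8.125 F [-2.1 -0.2  0.7] tip box [-20.5   0.2  79.7]
```

```bash
python3 -m creep '{"linear":[[0,0.3,0.3],[0,0.6,0.6],[0,0.8,0.8],[0,0.9,0.9],[0,1,1],[0,1.1,1.1],[0,1.1,1.1]],"angular":[[0,0,0],[0,0,0],[0,0,0],[0,0,0],[0,0,0],[0,0,0],[0,0,0]],"jaw":[0,0,0,0,0,0,0]}'; python3 - <<'E'
from h import *
rel([(-4,0,80)],45)
E
```

```text
time: 9.0
ee_pos: [0.5425, 0.1817, 0.0914]
orientation: [135.0, 0.0, 90.7]
contact_force: [-1.6, 0.7, 0.1]
grip_width: -0.0003
finger_force: 0.8
(-4, 0, 80) lin [-0.02, 0.15, 0.06] ang [-0.0, 0.2, -0.2] z [ 0.71  0.01 -0.71]
t 9.0 F [-1.6  0.7  0.1] tip box [-5.4  0.1 79.4]
```

Still at friction level, so not at the stop yet; creeping on in small steps.

```bash
for i in 1 2; do python3 -m creep '{"linear":[[0,0.1,0.1],[0,0.2,0.2],[0,0.2,0.2]],"angular":[[0,0,0],[0,0,0],[0,0,0]],"jaw":[0,0,0]}'|grep -E "pos|contact"; done
```

```text
ee_pos: [0.5454, 0.1817, 0.0913]
contact_force: [-2.3, 0.4, -0.6]
ee_pos: [0.5472, 0.1817, 0.0908]
contact_force: [-13.2, 0.2, 6.6]
```

The stop is reached (14 N). Now I'll back off and rise, then look and plan the trip behind the guard.

```bash
python3 -m creep '{"linear":[[0,-1.5,-1.5],[0,-3,-3],[0,0,-6],[0,4,-10],[0,8,-14],[0,12,-18],[0,12,-18],[0,12,-18]],"angular":[[0,0,0],[0,0,0],[0,0,0],[0,0,0],[0,0,0],[0,0,0],[0,0,0],[0,0,0]],"jaw":[0,0,0,0,0,0,0,0]}'; python3 - <<'E'
from h import *
rel([(-40,0,310),(125,0,310),(125,0,185),(30,0,185)],0)
C=cams()
out=[cv2.resize(C["scene"]["image"][150:270,330:450,::-1],(400,400)),cv2.resize(C["top"]["image"][170:290,186:306,::-1],(400,400))]
cv2.imwrite("pics/a4.png",np.hstack(out))
E
```

```text
time: 10.75
ee_pos: [0.5059, 0.1812, 0.3037]
orientation: [135.0, -0.0, 90.7]
contact_force: [0.0, -0.1, -0.7]
grip_width: -0.0001
finger_force: 0.0
(-40, 0, 310) lin [-0.02, 2.65, -0.65] ang [45.0, 0.1, -0.3] z [ 0.  0. -1.]
(125, 0, 310) lin [0.07, 14.31, 11.02] ang [45.0, 0.1, -0.3] z [ 0.  0. -1.]
(125, 0, 185) lin [0.06, 5.46, 19.86] ang [45.0, 0.1, -0.3] z [ 0.  0. -1.]
(30, 0, 185) lin [0.01, -1.25, 13.14] ang [45.0, 0.1, -0.3] z [ 0.  0. -1.]
t 10.75 F [ 0.  -0.1 -0.7] tip box [-4.210e+01  2.000e-01  2.917e+02]
```

View pics/a4.png

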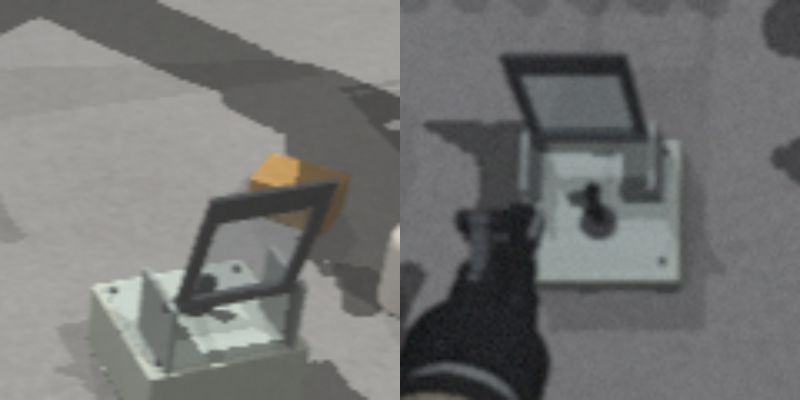

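The lever now leans towards the hinge (tip at top ≈(244,226), foot ≈(245,237)). I'll turn the tool upright, pass over the guard and go down behind it.

```bash
python3 -m creep '{"linear":[[0,1,-1],[0,2.6,-0.6],[0,2.6,-0.6],[0,2.6,-0.6],[0,5,1.8],[0,9,5.8],[0,12,8.8],[0,14.3,11],[0,14.3,11],[0,14.3,11]],"angular":[[10,0,0],[20,0,0],[30,0,0],[40,0,0],[45,0,0],[45,0,0],[45,0,0],[45,0,0],[45,0,0],[45,0,0]],"jaw":[0,0,0,0,0,0,0,0,0,0]}'; python3 - <<'E'
from h import *
rel([(125,0,185),(100,0,185),(30,0,185)],0)
E
```

```text
time: 12.1
ee_pos: [0.6844, 0.1834, 0.3256]
orientation: [-179.9, 0.0, 90.7]
contact_force: [-0.5, 0.1, 0.3]
grip_width: 0.0003
finger_force: 0.0
(125, 0, 185) lin [0.06, 0.09, 12.36] ang [-0.1, 0.0, -0.3] z [ 0.  0. -1.]
(100, 0, 185) lin [0.05, -2.41, 12.37] ang [-0.1, 0.0, -0.3] z [ 0.  0. -1.]
(30, 0, 185) lin [0.01, -9.41, 12.38] ang [-0.1, 0.0, -0.3] z [ 0.  0. -1.]
t 12.1 F [-0.5  0.1  0.3] tip box [124.3  -0.6 308.6]
```

```bash
python3 -m creep '{"linear":[[0,0,4],[0,0,8],[0,0,11],[0,0,12.4],[0,-1,12.4],[0,-2,12.4],[0,-3,12.4],[0,-4,12.4],[0,-4.6,12.4]],"angular":[[0,0,0],[0,0,0],[0,0,0],[0,0,0],[0,0,0],[0,0,0],[0,0,0],[0,0,0],[0,0,0]],"jaw":[0,0,0,0,0,0,0,0,0]}'; python3 -m creep '{"linear":[[0,-0.7,0],[0,-1.4,0],[0,-2.1,0],[0,-2.8,0],[0,-3.4,0],[0,-4,0],[0,-4.6,0],[0,-4.6,0],[0,-4.6,0],[0,-4.6,0]],"angular":[[0,0,0],[0,0,0],[0,0,0],[0,0,0],[0,0,0],[0,0,0],[0,0,0],[0,0,0],[0,0,0],[0,0,0]],"jaw":[0,0,0,0,0,0,0,0,0,0]}';  python3 - <<'E'
from h import *
print(where())
C=cams()
out=[cv2.resize(C["scene"]["image"][150:270,330:450,::-1],(400,400)),cv2.resize(C["top"]["image"][170:290,186:306,::-1],(400,400))]
cv2.imwrite("pics/a5.png",np.hstack(out))
E
```

```text
time: 13.22
ee_pos: [0.6381, 0.1829, 0.2036]
orientation: [180.0, -0.0, 90.7]
contact_force: [-0.9, -1.2, -0.2]
grip_width: 0.0002
finger_force: 0.0
time: 14.48
ee_pos: [0.5929, 0.1823, 0.2029]
orientation: [180.0, 0.0, 90.7]
contact_force: [-0.1, 0.9, -0.4]
grip_width: 0.0001
finger_force: 0.0
[ 3.290e+01 -1.000e-01  1.859e+02]
```

View pics/a5.png

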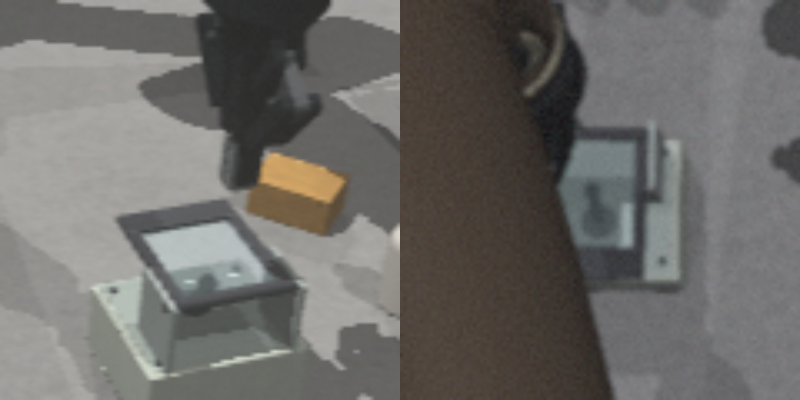

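The guard is shut (lip front corners at scene ≈(365,215) and (398,210), the same as at the start) with the lever over beneath it. I'll rise clear, settle and check.

```bash
python3 -m creep '{"linear":[[0,0,-3],[0,0,-6],[0,0,-8],[0,0,-8],[0,0,-8],[0,0,-8],[0,0,-8],[0,0,-8]],"angular":[[0,0,0],[0,0,0],[0,0,0],[0,0,0],[0,0,0],[0,0,0],[0,0,0],[0,0,0]],"jaw":[0,0,0,0,0,0,0,0]}';  python3 - <<'E'
from h import *
cv2.imwrite("pics/a6.png",eyes.get_image("scene")["image"][:,:,::-1])
E
```

```text
time: 15.58
ee_pos: [0.5926, 0.1822, 0.2826]
orientation: [-180.0, 0.0, 90.7]
contact_force: [0.1, -1.0, -0.0]
grip_width: -0.0001
finger_force: 0.0
```

View pics/a6.png

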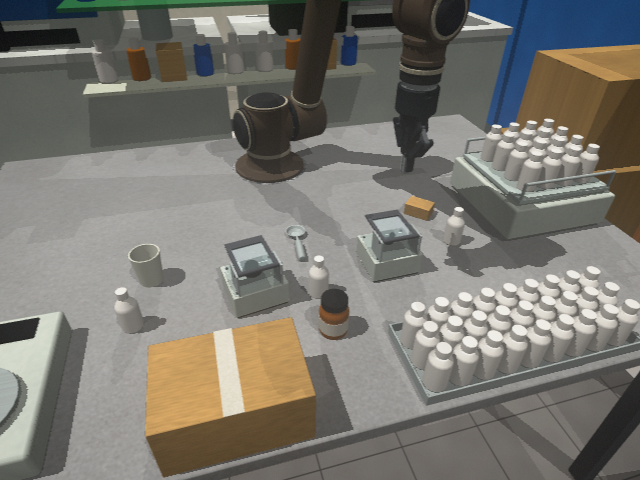

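Both guards are shut (scene (392,224) and (252,254)), every loose thing is where it was, and the gripper is clear of everything.

```bash
python3 -c "
from workcell import r
print(r.sign_off())"
```

```text
the job is handed in; nothing more can be done
None
```

The job is handed in at about 16 s: the toggle is pushed over to its stop and its guard is shut again; the last picture shows the button box's guard still shut, the loose things unmoved and the robot touching nothing, but sign-off gave no verdict.

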